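# Seat the index plate of a hose-end clocking jig

### The arm

A 6-joint arm with a two-finger parallel gripper is mounted at the origin on the work surface. World frame = base frame: x ahead of the robot, y to its left, z up, the work surface at z = 0. Lengths are in m, angles in rad, forces in N, time in s.
With the tool pointing down it reaches from about 0.35 to 0.875 m from the base axis. Payload 4.2 kg.
Tool frame: the origin (TCP) lies at the very end of the fingers, on their centre line; the grasp point (between the pads) lies r.hold_point_z behind it (r.hold_point_z is the distance from the TCP to the grasp point, in m); z points along the fingers, y is the line along which they close (so a half turn about z gives the same grasp; the last joint's range is limited). The gripper opens to 85 mm and grips with 20 to 120 N. Pads are 22 mm wide; open, the fingers measure 114 mm over their backs; the gripper's body (76 mm by 85 mm) begins 54 mm behind the grasp point. The pads swing forward as they close: fully open they stand 13 mm farther back than shut.
Start: joints at [-0.917, 0.385, 0.008, 0, -1.194, -0.259], TCP at [0.24, -0.577, 0.231] pointing down, gripper open.
Joint ranges: [-3.14, 3.14], [-1.21, 2.06], [-1.07, 1.41], [-3.16, 2.05], [-2.99, -0.16], [-3.1, 3.1]. Speed limits (rad/s): [2.79, 2.79, 3.14, 3.14, 3.14, 3.14].

### API

Orientations are given as a unit quaternion [w, x, y, z].
In Python, from cell import r, capture, masks_of, place_of gives the robot as it stands.
- The arm moves only by the tool send_rows, never from a script. Its arguments are lists of equal length, an entry for each row: "grip": the closure, from 0 (fully open) to 1 (shut); "xyz": the shift along the tool's x, y, z in units of 300 mm (1.0 is 300 mm), a list of three; "rotation": the turn, a rotation vector about the tool's x, y, z in units of 180 degrees (1.0 is 180 degrees), a list of three. In form: {"grip": [grip, ...], "xyz": [[dx, dy, dz], ...], "rotation": [[ax, ay, az], ...]}. A call has 1 to 10 rows; each row is the pose to reach, as a shift and turn from the pose commanded when the call began, along the tool's axes at that moment, turning the shorter way round; what a row does not reach only later rows make up. A row lasts 1/10 s, in which the tool goes at most 50 mm and 8.59 degrees, less where a joint would pass 70% of its speed; a pose out of reach is approached as far as the arm can. A call with a number of a shift or a turn outside -1 to 1 is refused whole. A call with a gripper value outside its range is refused whole. The fingers move at their own pace and stop on an object; the grip force is fixed at half the most. Time passes only in rows, so rows that repeat a pose let the fingers close. It gives the time, the measured TCP pose, the force, the opening and the grip force at its end, in the units of the state.
- r.get_obs(): the state, without advancing time (a new reading comes with each control period).
- capture(name): name is "scene" or "top"; returns a dict with "pixels" (480x640x3 uint8, red, green, blue), "camera_matrix" (3x3 intrinsics, pixels), "R" (3x3) and "t" (3): a world point X has camera coordinates R X + t. Camera axes: x right, y down, z forward; pixel columns grow to the right and rows downward; lengths in m; the calibration is good to about 2 mm. A picture is of the moment at which its call begins. There is no depth.
- r.finish_job(): hands the job in; it is judged then, once.
Trained networks look in a picture, given as the dict that the camera call returned (one of the last four; its "shot" number tells which), for a name from the list of things; names that differ only in an ending like _2 or _b are one class to them, and where a whole thing is asked for, a point or a joint stands for the part that bears it (a point fixed in the world has none). Each returns a list of dicts, best first, with "confidence" (0 to 1); they miss things now and then, are a little off and sometimes report something else, mostly with a low value. They report only what shows in the picture. A call takes as long as a camera call. They do not tell look-alikes from the thing itself.
- masks_of(label, picture): "mask" (480x640 bool, what is visible of it) and "box" ([left, top, right, bottom] in pixels, round what is visible of it).
- place_of(label, picture): "centre" ([column, row] in pixels: a listed point, or the origin of a listed thing).
The state is a dict: "time_s": time; "qpos": joint angles; "joint_velocities": joint speeds; "effort": joint torques, N m; "eef_pos": TCP position; "tool_rot": TCP orientation; "contact_force": force on the tool from outside, world axes, zero at the start; "ft_torque": the same for the moment, N m; "opening": finger opening in m; "grasp_force": force on a finger pad.
Only numpy, scipy, OpenCV 4.12 (cv2) and the standard library are available. Lean on these libraries where they do the work, as an engineer would, in place of code of your own. Each camera call takes 0.05 s, during which the arm holds its last target. There are 200 camera calls.

### The job

On the hose-end clocking jig, push the round index plate around with a fingertip until the notch in its rim stands over the locating pin (the brass post beside the rim shows where the pin is), then press down on its hub until the plate is fully home, flat on the jig with the pin in the notch, and move clear. Only push and press the plate: never lift it, and leave the two hose ends and the brass nut beside the jig standing where they are.

Things in the scene. Friction and masses are not known exactly. Their poses are not given: they have to be found in the camera images.
- jig: The jig, fixed to the bench: a dark square base plate 200 x 200 x 14 mm. Origin: centre of its underside, on the bench; z up; x axis from the centre towards the locating pin. In its middle a boss (44 mm diameter, top 65 mm above the bench) with a 22 mm bore.
- pin_tip (a point): Tip of the fixed steel locating pin, 73 mm above the bench and 77.5 mm from the jig's centre. Pin diameter 9 mm, tapered tip. Until the plate is pressed the tip is 2 mm below the plate's underside, hidden by the plate, which turns freely over it. In line with it, just outside the plate's rim, a brass pointer post on the same block shows where it is: 8 x 12 mm, top 93 mm above the bench, 94 mm from the jig's centre.
- plate: The index plate, a loose plain steel disc, 170 mm diameter, 10 mm thick, 0.8 kg, lying level on the sleeve; a 20 mm spindle below it, 49 mm long, stands in the jig's bore with 1 mm play. Origin: centre of the disc's underside, 75 mm above the bench at the start, 65 mm when home; z up; x axis to the notch. Turns either way without end (1 to 5 N at a rib) and stops where left.
- rib (a point): Middle of the top edge of one of the plate's three raised radial ribs, the one opposite the notch, 42 mm from the plate's centre. Ribs: 10 mm thick, rising 20 mm above the disc's top, from 18 to 66 mm from the centre, at 60, 180 and 300 degrees from the notch about z. Push on their flat sides to turn the plate.
- sleeve (a joint): Brass sleeve of 64 mm diameter around the jig's boss, which carries the plate 10 mm above the boss. Value: how far it is pushed down, 0 at the start to 0.010 m with the plate home. It slides stiffly (pressing on the hub takes about 7 to 12 N) and stays where it is left.
- notch (a point): Middle of the rim notch, half-way through the disc's thickness, 77.5 mm from the plate's centre. The notch is 18 mm wide, about 14 mm deep, open outwards, right through the disc; the only one.
- hub_top (a point): Centre of the flat top of the plate's round hub (40 mm diameter, 30 mm above the disc's top, 10 mm above the ribs): the place to press; pressed off-centre the plate tilts and can bind. 115 mm above the bench at the start, 105 mm when the plate is home.
- hose_end_tall: Bystander: loose metal hose end standing upright on the bench, 36 mm diameter, 85 mm tall. Origin: centre of its foot.
- hose_end_short: Bystander: loose metal hose end standing upright on the bench, 42 mm diameter, 55 mm tall. Origin: centre of its foot.
- brass_nut: Bystander: loose brass hexagon adapter standing on the bench, 36 mm across flats, 34 mm tall. Origin: centre of its foot.
Things that resemble listed ones, but are neither listed nor needed, are in the scene too. There is more than one size of the plate; the job needs the smallest.

How it is judged:
On the way, in this order (a step that is already met when the one before it is completed fails the run):
1. the notch stands over the pin (horizontal distance between notch and pin_tip below 0.008 m), for 0.05 s.
2. the plate is pressed fully home over the pin (z of plate in the frame of jig below 0.0675 m and angle between plate's own z axis and vertical below 0.04 rad), for 0.2 s.
At the end, for the whole second after the job is handed in: The plate lies level (within 0.04 rad), at rest and home on the boss: its underside less than 67.5 mm above the bench, with the notch's middle within 8 mm of the pin in plan. The hose ends and the nut stand upright within 20 mm of where they were (all of step 2 and z of plate in the frame of jig above 0.062 m and horizontal distance between notch and pin_tip below 0.008 m and horizontal distance between plate and jig below 0.004 m and linear speed of plate below 0.02 m/s and distance of each of hose_end_tall, hose_end_short, brass_nut from where it was at the start of the episode below 0.02 m and angle between each of hose_end_tall, hose_end_short, brass_nut's own z axis and vertical below 0.2 rad); the robot touches nothing.
It fails at once if the plate is lifted more than 6 mm (z of plate in the frame of jig above 0.081 m).
It fails at once if a hose end or the nut is lifted, knocked over or shifted by more than 20 mm (distance of any of hose_end_tall, hose_end_short, brass_nut from where it was at the start of the episode above 0.02 m or angle between any of hose_end_tall, hose_end_short, brass_nut's own z axis and vertical above 0.4 rad).
It also fails if it takes over 51 s, if anything falls off the work surface, if the arm or the gripper's body presses on something with over 40 N, if the wrist force passes 120 N, or if a joint passes its speed limit or range.

## Working session

There is one attempt and no reset: what is moved stays moved. The work goes in short steps, Python scripts to look and compute and a tool call to move; the robot and the scene stay as the last step left them, time stands still between calls to the robot, and variables do not carry over. Pictures are saved under pics/ and viewed, at most 10 in all, crops included, and the job is handed in when it is done.

Besides the shell and the picture viewer there is one more tool, called as name(argument=value, ...) on one line, values as JSON. send_rows: Moves the arm, as the interface text tells. Shifts and turns lie within -1 to 1; 1 stands for 300 mm of shift or 180 degrees of turn. Its arguments: {"type":"object","properties":{"grip":{"type":"array","items":{"type":"number"}},"xyz":{"type":"array","items":{"type":"array","items":{"type":"number","minimum":-1,"maximum":1}}},"rotation":{"type":"array","items":{"type":"array","items":{"type":"number","minimum":-1,"maximum":1}}}},"required":["grip","xyz","rotation"]}

```bash
mkdir -p pics
cat > h.py <<'E'
import numpy as np, cv2
from cell import r, capture, masks_of, place_of
def ray(p,px):
    K=p["camera_matrix"];R=np.array(p["R"]);t=np.array(p["t"])
    d=R.T@np.linalg.inv(K)@np.array([px[0],px[1],1.]);c=-R.T@t
    return c,d
def atz(p,px,z):
    c,d=ray(p,px);return c+d*(z-c[2])/d[2]
def proj(p,X):
    x=np.array(p["camera_matrix"])@(np.array(p["R"])@np.array(X)+np.array(p["t"]));return x[:2]/x[2]
def tri(obs):
    A=np.zeros((3,3));b=np.zeros(3)
    for p,px in obs:
        c,d=ray(p,px);d=d/np.linalg.norm(d);M=np.eye(3)-np.outer(d,d);A+=M;b+=M@c
    return np.linalg.solve(A,b)
Z=dict(jig=0,pin_tip=.073,plate=.075,rib=.105,notch=.08,hub_top=.115,hose_end_tall=0,hose_end_short=0,brass_nut=0)
E
python3 - <<'E'
from h import *
np.set_printoptions(precision=4,suppress=True)
o=r.get_obs();print(o["eef_pos"],o["tool_rot"],o["time_s"])
P={n:capture(n) for n in("scene","top")}
for n,p in P.items():
    cv2.imwrite(f"pics/{n}0.png",p["pixels"][:,:,::-1])
    print(n,"cam",-np.array(p["R"]).T@np.array(p["t"]))
    for l,z in Z.items():
        for d in place_of(l,p)[:3]:
            print(n,l,np.round(d["centre"],1),round(d["confidence"],2),atz(p,d["centre"],z))
E
```

```text
[ 0.2402 -0.5764  0.2302] [-0.0003 -0.196   0.9806  0.0011] 0.0
scene cam [1.0246 0.0766 0.6427]
scene jig [254.4 285.2] 0.68 [ 0.5625 -0.1029  0.    ]
scene pin_tip [247.6 292.7] 0.74 [ 0.6312 -0.0893  0.073 ]
scene plate [250.4 257.3] 0.96 [ 0.5605 -0.1036  0.075 ]
scene plate [207.2 160.2] 0.68 [ 0.3161 -0.2624  0.075 ]
scene plate [418.9 329.4] 0.67 [0.6539 0.1786 0.075 ]
scene rib [226.1 130.6] 0.88 [ 0.2466 -0.2387  0.105 ]
scene rib [229.3 233.3] 0.62 [ 0.5397 -0.1427  0.105 ]
scene notch [435.9 277. ] 0.93 [0.5533 0.2044 0.08  ]
scene notch [173.8 179.9] 0.75 [ 0.3953 -0.3033  0.08  ]
scene notch [283.3 276.9] 0.66 [ 0.5958 -0.039   0.08  ]
scene hub_top [248.2 240.6] 0.83 [ 0.5591 -0.1037  0.115 ]
scene hub_top [425.7 308.7] 0.66 [0.6437 0.1809 0.115 ]
scene hose_end_tall [348.8 270.2] 0.96 [0.4981 0.0617 0.    ]
scene hose_end_tall [275.9 213.1] 0.28 [ 0.3712 -0.1066  0.    ]
scene hose_end_short [161.7 274.6] 0.6 [ 0.5682 -0.2769  0.    ]
scene brass_nut [278.6 214.7] 0.68 [ 0.375 -0.1    0.   ]
top cam [ 0.3166 -0.0079  1.102 ]
top jig [285.5 249.2] 0.71 [0.4995 0.0598 0.
[... 257 characters left out ...]
463 -0.1369  0.105 ]
top rib [229.  130.6] 0.66 [0.6923 0.159  0.105 ]
top rib [457.4 393.4] 0.58 [ 0.2498 -0.2324  0.105 ]
top notch [495.6 313.2] 0.97 [ 0.382  -0.3064  0.08  ]
top notch [204.5 214.7] 0.59 [0.5452 0.1992 0.08  ]
top notch [333.7 192.5] 0.56 [ 0.5895 -0.0276  0.08  ]
top hub_top [475.1 363.3] 0.95 [ 0.2983 -0.26    0.115 ]
top hub_top [218.4 154.1] 0.59 [0.6453 0.1738 0.115 ]
top hub_top [378.8 205.9] 0.56 [ 0.5579 -0.104   0.115 ]
top hose_end_tall [285.3 249.2] 0.76 [0.4994 0.0602 0.    ]
top hose_end_short [468.1 215.8] 0.62 [ 0.5697 -0.2844  0.    ]
top hose_end_short [374.6 212.8] 0.49 [ 0.5724 -0.1073  0.    ]
top brass_nut [374.8 316.5] 0.95 [ 0.3771 -0.1078  0.    ]
```

View pics/scene0.png

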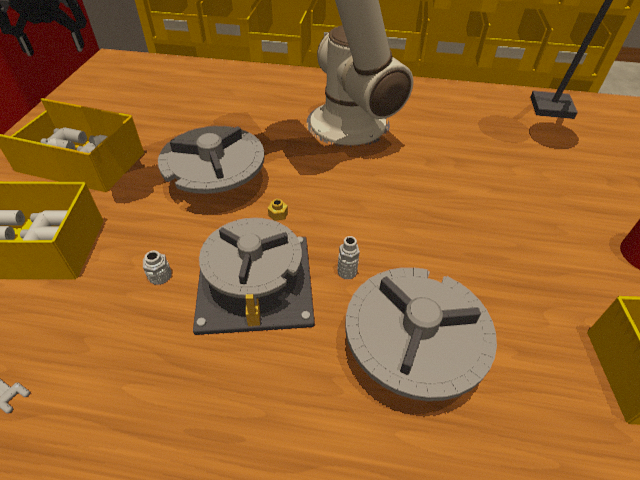

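View pics/top0.png

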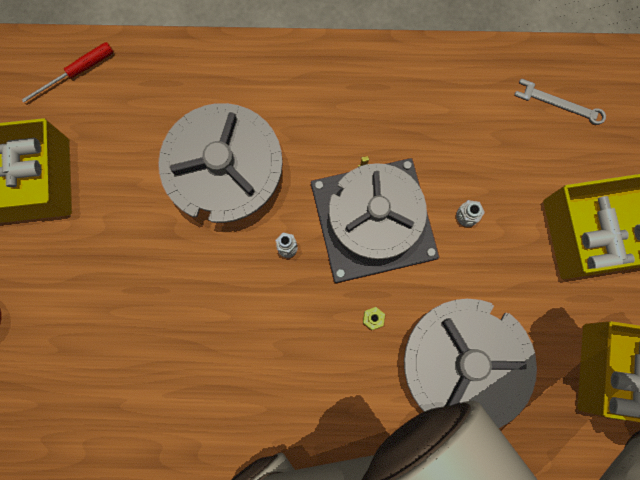

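Top view: the smallest plate, on the dark jig, has its hub at (379,206), notch at about (336,190), post at (364,160), and the nut and hose ends at (374,318), (286,244) and (470,213). The two larger plates are decoys. The notch stands at about +64° and the pin at about +14°, so the plate needs to turn about 50° clockwise. I'll refine this before moving.

```bash
cat > meas.py <<'E'
from h import *
np.set_printoptions(precision=4,suppress=True)
def measure(dz=0.0):
    P={n:capture(n) for n in("scene","top")}
    near=np.array([.559,-.104]);ang=lambda v:np.degrees(np.arctan2(v[1],v[0]))
    out={}
    for l in("hub_top","notch","rib","plate"):
        ob=[]
        for n,p in P.items():
            c=[d for d in place_of(l,p) if np.linalg.norm(atz(p,d["centre"],Z[l]-dz)[:2]-near)<.1]
            if c: ob.append((p,c[0]["centre"])); print(l,n,atz(p,c[0]["centre"],Z[l]-dz),round(c[0]["confidence"],2))
        if len(ob)==2: print("  tri",tri(ob))
    return P
def zoom(p,px,name,w=80,h=60,s=8):
    x,y=int(px[0]-w//2),int(px[1]-h//2)
    cv2.imwrite(name,cv2.resize(p["pixels"][y:y+h,x:x+w,::-1],None,fx=s,fy=s,interpolation=cv2.INTER_CUBIC))
    return x,y
E
python3 - <<'E'
from meas import *
P=measure()
a=[]
for n,p in P.items():
    hsv=cv2.cvtColor(p["pixels"],cv2.COLOR_RGB2HSV)
    c=proj(p,[.65,-.08,.09]); 
    for d in masks_of("jig",p)[:2]: print(n,d["box"],round(d["confidence"],2))
    a.append((p,c))
p=P["top"]; print("off",zoom(p,(376,214),"pics/z1.png",130,124,5) if 0 else zoom(p,(376,214),"pics/z1.png",130,120,5))
for n in(319,184),(408,164),(340,273),(431,251): print(n,atz(p,n,.016))
print(r.hold_point_z)
E
```

```text
hub_top scene [ 0.5633 -0.1084  0.115 ] 0.88
hub_top top [ 0.5573 -0.1057  0.115 ] 0.82
  tri [ 0.5589 -0.1081  0.1101]
notch scene [ 0.5906 -0.0357  0.08  ] 0.62
notch top [ 0.589  -0.0299  0.08  ] 0.64
  tri [ 0.5897 -0.0329  0.0793]
rib scene [ 0.5384 -0.141   0.105 ] 0.62
rib top [ 0.5416 -0.1415  0.105 ] 0.7
  tri [ 0.5409 -0.1406  0.1077]
plate scene [ 0.5581 -0.1067  0.075 ] 0.87
plate top [ 0.5533 -0.1046  0.075 ] 0.66
  tri [ 0.5546 -0.1064  0.0709]
scene [193.9, 236.5, 315.0, 333.8] 0.68
top [312.7, 159.6, 437.5, 281.2] 0.84
top [365.4, 304.7, 385.3, 331.5] 0.45
off (311, 154)
(319, 184) [ 0.6226 -0.0009  0.016 ]
(408, 164) [ 0.6649 -0.1692  0.016 ]
(340, 273) [ 0.4543 -0.0424  0.016 ]
(431, 251) [ 0.4982 -0.21    0.016 ]
0.0187
```

View pics/z1.png

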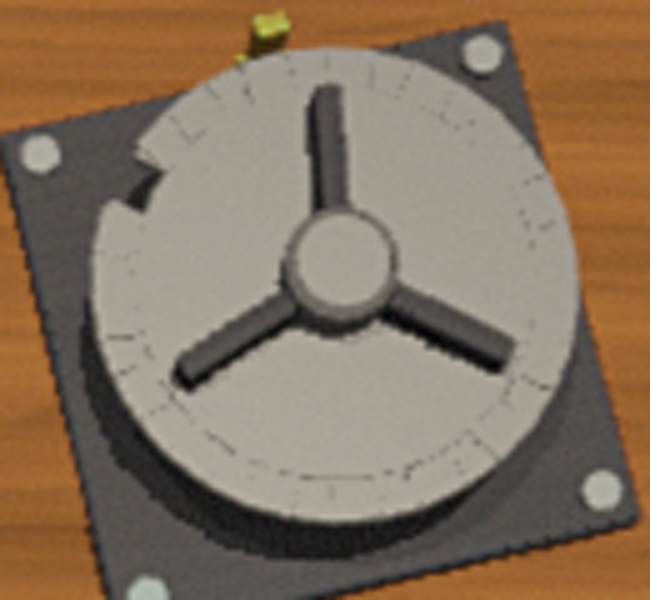

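Run:
```python
from meas import *
p=capture("top")
f=lambda u,z:atz(p,(311+u[0]/5,154+u[1]/5),z)[:2]
C=f((343,262),.115);print("C",C)
ang=lambda v:np.degrees(np.arctan2(v[1],v[0]))
for n,u,z in(("post",(272,25),.093),("notch",(133,183),.085),("ribA",(328,94),.105),("ribB",(186,370),.105),("ribC",(507,350),.105)):
    v=f(u,z)-C;print(n,ang(v),np.linalg.norm(v))
```

```text
C [ 0.5571 -0.1054]
post 14.091570392517792 0.09384906827237917
notch 64.00760317449182 0.07907022435711873
ribA 3.832152032600912 0.06252515261872245
ribB 124.66865390424368 0.06405116013358904
ribC -115.75218274540579 0.063337231904647
```

```bash
cat > plan.py <<'E'
from h import *
from scipy.spatial.transform import Rotation as Ro
C=np.array([.5585,-.1055])
def rot():
    q=r.get_obs()["tool_rot"];return Ro.from_quat([q[1],q[2],q[3],q[0]])
def pusher(phi,off,rad=45):
    a=np.radians(phi);u=np.array([np.cos(a),np.sin(a)]);n=np.array([-u[1],u[0]])
    return C+(rad*u+off*n)/1000
def cmd(xy,z,xang):
    "target with tool straight down, tool x at xang deg"
    o=r.get_obs();R0=rot();a=np.radians(xang)
    X=np.array([np.cos(a),np.sin(a),0]);Zt=np.array([0,0,-1.]);T=Ro.from_matrix(np.c_[X,np.cross(Zt,X),Zt])
    s=R0.inv().apply(np.r_[xy,z]-o["eef_pos"])/.3
    w=(R0.inv()*T).as_rotvec()/np.pi
    print(np.round(xy,4),z,"xyz",np.round(s,4),"rot",np.round(w,4))
E
python3 - <<'E'
from plan import *
x=pusher(124.3,30)
cmd(x,.23,214.3);cmd(x,.15,214.3);cmd(x,.093,214.3)
E
```

```text
[ 0.5084 -0.0852] 0.23 xyz [-1.4548  1.1693  0.0045] rot [ 0.      0.     -0.0649]
[ 0.5084 -0.0852] 0.15 xyz [-1.4547  1.1693  0.2711] rot [ 0.      0.     -0.0649]
[ 0.5084 -0.0852] 0.093 xyz [-1.4547  1.1693  0.4611] rot [ 0.      0.     -0.0649]
```

send_rows(grip=[1,1,1,1,1,1,1], xyz=[[-0.73,0.585,0],[-0.73,0.585,0],[-0.73,0.585,0],[-0.73,0.585,0],[-0.73,0.585,0],[-0.73,0.585,0],[-0.73,0.585,0]], rotation=[[0,0,-0.065],[0,0,-0.065],[0,0,-0.065],[0,0,-0.065],[0,0,-0.065],[0,0,-0.065],[0,0,-0.065]])

```text
time_s: 2.35
eef_pos: [0.3765, -0.328, 0.2319]
tool_rot: [0.001, -0.297, 0.955, -0.0]
contact_force: [0.7, 0.5, 0.6]
opening: -0.0
grasp_force: 0.0
```

Run:
```python
from plan import *
x=pusher(124.3,30)
cmd(x,.23,214.3);cmd(x,.093,214.3)
```

```text
[ 0.5084 -0.0852] 0.23 xyz [-0.8214  0.4165  0.0066] rot [-0.0003  0.0003  0.0017]
[ 0.5084 -0.0852] 0.093 xyz [-0.8209  0.4168  0.4633] rot [-0.0003  0.0003  0.0017]
```

send_rows(grip=[1,1,1,1,1,1,1,1,1,1], xyz=[[-0.82,0.417,0],[-0.82,0.417,0],[-0.82,0.417,0],[-0.82,0.417,0],[-0.82,0.417,0],[-0.82,0.417,0],[-0.82,0.417,0.25],[-0.82,0.417,0.25],[-0.82,0.417,0.35],[-0.82,0.417,0.35]], rotation=[[0,0,0],[0,0,0],[0,0,0],[0,0,0],[0,0,0],[0,0,0],[0,0,0],[0,0,0],[0,0,0],[0,0,0]])

```text
time_s: 3.35
eef_pos: [0.5048, -0.0893, 0.1226]
tool_rot: [-0.004, -0.294, 0.956, 0.001]
contact_force: [-0.6, -0.7, -0.1]
opening: 0.0
grasp_force: 0.0
```

Run:
```python
from plan import *
x=pusher(124.3,30)
cmd(x,.093,214.3)
p=capture("scene");cv2.imwrite("pics/s2.png",p["pixels"][:,:,::-1])
```

```text
[ 0.5084 -0.0852] 0.093 xyz [-0.0183  0.004   0.0985] rot [ 0.0015 -0.0025 -0.0004]
```

View pics/s2.png

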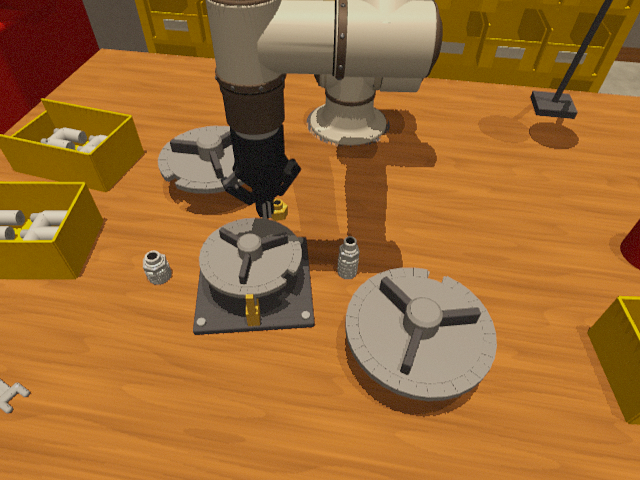

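The picture shows the closed fingertip at about (266,212), just behind the rib on the robot side of the plate. Nothing has moved. Next I'll lower it.

send_rows(grip=[1,1,1,1,1], xyz=[[-0.006,0,0.05],[-0.006,0,0.095],[-0.006,0,0.095],[-0.006,0,0.095],[-0.006,0,0.095]], rotation=[[0,0,0],[0,0,0],[0,0,0],[0,0,0],[0,0,0]])

```text
time_s: 3.9
eef_pos: [0.5103, -0.0878, 0.0995]
tool_rot: [0.002, -0.295, 0.955, -0.0]
contact_force: [0.2, -0.6, 0.0]
opening: -0.0001
grasp_force: 0.0
```

Run:
```python
from plan import *
for phi,off in((124.3,20),(124.3,16),(116,16),(108,16),(100,16),(92,16),(84,16),(79,16)):
    cmd(pusher(phi,off),.093,90+phi)
```

```text
[ 0.5166 -0.0796] 0.093 xyz [-0.0327  0.0107  0.0216] rot [-0.0006  0.0008  0.0001]
[ 0.5199 -0.0773] 0.093 xyz [-0.046   0.0107  0.0216] rot [-0.0006  0.0008  0.0001]
[ 0.5244 -0.0721] 0.093 xyz [-0.0682  0.0169  0.0217] rot [-0.0005  0.0009  0.0462]
[ 0.5294 -0.0676] 0.093 xyz [-0.0902  0.0197  0.0217] rot [-0.0004  0.0009  0.0907]
[ 0.5349 -0.064 ] 0.093 xyz [-0.1124  0.0194  0.0218] rot [-0.0004  0.0009  0.1351]
[ 0.5409 -0.0611] 0.093 xyz [-0.1344  0.016   0.0219] rot [-0.0003  0.001   0.1796]
[ 0.5473 -0.0591] 0.093 xyz [-0.1557  0.0096  0.0219] rot [-2.00e-04  1.00e-03  2.24e-01]
[ 0.5514 -0.0583] 0.093 xyz [-0.1684  0.0041  0.022 ] rot [-2.000e-04  1.000e-03  2.518e-01]
```

send_rows(grip=[1,1,1,1,1,1,1,1,1,1], xyz=[[-0.01,0.01,0.013],[-0.02,0.01,0.013],[-0.033,0.0107,0.013],[-0.046,0.0107,0.013],[-0.057,0.014,0.013],[-0.068,0.017,0.013],[-0.079,0.0185,0.013],[-0.09,0.0197,0.013],[-0.101,0.0197,0.013],[-0.1124,0.0194,0.013]], rotation=[[0,0,0],[0,0,0],[0,0,0],[0,0,0],[0,0,0.023],[0,0,0.046],[0,0,0.068],[0,0,0.09],[0,0,0.113],[0,0,0.135]])

```text
time_s: 4.9
eef_pos: [0.5327, -0.0637, 0.0936]
tool_rot: [-0.002, -0.086, 0.996, 0.0]
contact_force: [-1.9, 0.6, 1.6]
opening: -0.0002
grasp_force: 1.1
```

Run:
```python
from plan import *
o=r.get_obs();print(o["contact_force"])
for phi,off in((96,16),(92,16),(88,16),(84,16),(80,16)):
    cmd(pusher(phi,off),.093,90+phi)
p=capture("top");from meas import zoom;print(zoom(p,(376,214),"pics/z2.png",130,120,5))
```

```text
[-1.90273065  0.55126674  1.62676191]
[ 0.5379 -0.0624] 0.093 xyz [-0.0177  0.0012  0.0019] rot [ 0.0001 -0.001   0.0214]
[ 0.5409 -0.0611] 0.093 xyz [-0.0285  0.0038  0.0019] rot [ 0.     -0.001   0.0436]
[ 0.5441 -0.06  ] 0.093 xyz [-0.0395  0.0057  0.0019] rot [ 0.     -0.001   0.0658]
[ 0.5473 -0.0591] 0.093 xyz [-0.0505  0.0068  0.0018] rot [-0.    -0.001  0.088]
[ 0.5506 -0.0584] 0.093 xyz [-0.0616  0.0071  0.0018] rot [-1.000e-04 -1.000e-03  1.103e-01]
(311, 154)
```

View pics/z2.png

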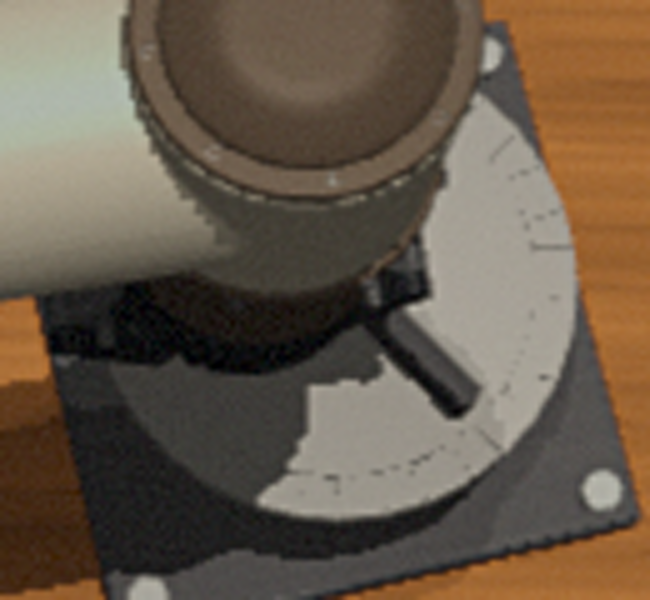

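The crop shows the plate turned about 23° clockwise: the visible rib tip went from (507,350) to (460,408). The push is tracking, so I'll continue to just short of target.

send_rows(grip=[1,1,1,1,1,1,1,1], xyz=[[-0.007,0.0005,0.001],[-0.018,0.001,0.001],[-0.028,0.004,0.001],[-0.039,0.0055,0.001],[-0.05,0.007,0.001],[-0.06,0.007,0.001],[-0.06,0.007,0.001],[-0.06,0.007,0.001]], rotation=[[0,0,0],[0,0,0.021],[0,0,0.044],[0,0,0.066],[0,0,0.088],[0,0,0.108],[0,0,0.108],[0,0,0.108]])

```text
time_s: 5.75
eef_pos: [0.5514, -0.0586, 0.0936]
tool_rot: [0.0, 0.081, 0.997, 0.0]
contact_force: [-0.4, 0.6, 0.5]
opening: 0.0001
grasp_force: 0.2
```

Run:
```python
from plan import *
from meas import zoom
o=r.get_obs();print(o["contact_force"])
for phi,off in((78,16),(76,16),(74,16)):
    cmd(pusher(phi,off),.093,90+phi)
p=capture("top");print(zoom(p,(376,214),"pics/z3.png",130,120,5))
f=lambda u,z:atz(p,(311+u[0]/5,154+u[1]/5),z)[:2]
v=f((460,408),.105)-np.array([.5571,-.1054]);print("prev ribC",np.degrees(np.arctan2(v[1],v[0])))
```

```text
[-0.4311  0.6429  0.4668]
[ 0.5522 -0.0582] 0.093 xyz [-0.0024  0.0018  0.0019] rot [0.     0.0002 0.015 ]
[ 0.5539 -0.058 ] 0.093 xyz [-0.0078  0.0033  0.0019] rot [0.     0.0002 0.0261]
[ 0.5555 -0.0578] 0.093 xyz [-0.0132  0.0047  0.0019] rot [0.     0.0002 0.0372]
(311, 154)
prev ribC -139.64145200528367
```

View pics/z3.png

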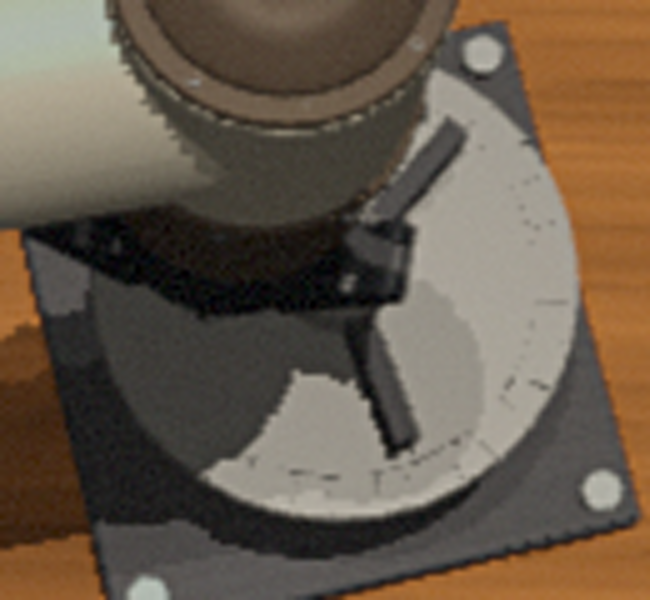

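The crop shows rib tips at (403,446) and (456,127), so the plate has turned about 44.5° with roughly 5.5° to go. I'll finish the push, back off and look.

send_rows(grip=[1,1,1,1,1,1,1,1,1,1], xyz=[[-0.006,0.002,0.001],[-0.013,0.0045,0.001],[-0.013,0.0045,0.001],[-0.013,0.0045,0.001],[0.02,0.0045,0.001],[0.05,0.0045,-0.02],[0.06,0.0045,-0.15],[0.06,0.0045,-0.3],[0.2,0,-0.4],[0.37,0,-0.4]], rotation=[[0,0,0.02],[0,0,0.036],[0,0,0.036],[0,0,0.036],[0,0,0.036],[0,0,0.036],[0,0,0.036],[0,0,0.036],[0,0,0.036],[0,0,0.036]])

```text
time_s: 6.8
eef_pos: [0.4462, -0.0404, 0.218]
tool_rot: [0.005, 0.138, 0.99, 0.001]
contact_force: [-0.4, 1.5, 0.3]
opening: -0.0001
grasp_force: 0.0
```

send_rows(grip=[1,1,1,1], xyz=[[0.15,0,0],[0.2,0,0],[0.2,0,0],[0.2,0,0]], rotation=[[0,0,0],[0,0,0],[0,0,0],[0,0,0]])

```text
time_s: 7.2
eef_pos: [0.387, -0.0242, 0.2144]
tool_rot: [0.001, 0.138, 0.99, 0.0]
contact_force: [0.4, -0.4, 0.3]
opening: -0.0001
grasp_force: 0.0
```

Run:
```python
from meas import *
P=measure()
p=P["top"];print(zoom(p,(376,214),"pics/z4.png",130,120,5))
```

```text
hub_top scene [ 0.5663 -0.1049  0.115 ] 0.97
hub_top top [ 0.5591 -0.103   0.115 ] 0.88
  tri [ 0.561  -0.1052  0.1091]
notch scene [ 0.6371 -0.0803  0.08  ] 0.66
notch top [ 0.6359 -0.0816  0.08  ] 0.67
  tri [ 0.6362 -0.0812  0.0786]
rib scene [ 0.5183 -0.1146  0.105 ] 0.77
rib top [ 0.5202 -0.1154  0.105 ] 0.96
  tri [ 0.5197 -0.1147  0.1064]
plate scene [ 0.5582 -0.1061  0.075 ] 0.62
plate top [ 0.5607 -0.1048  0.075 ] 0.58
  tri [ 0.5602 -0.1049  0.0775]
(311, 154)
```

View pics/z4.png

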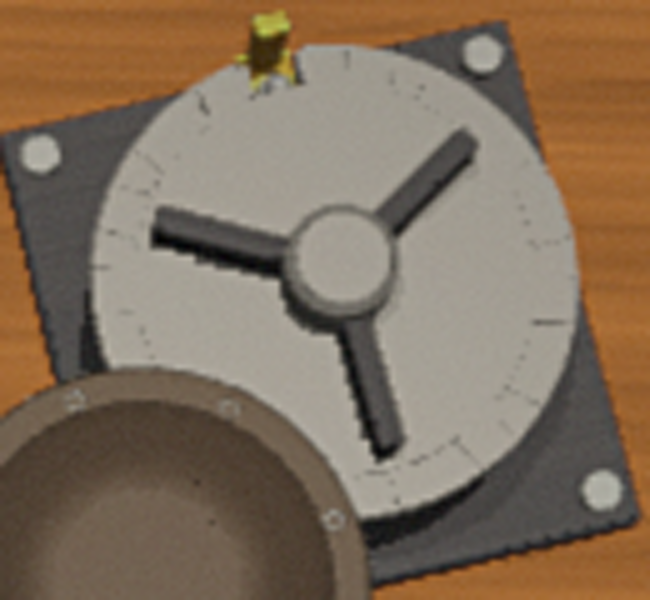

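Run:
```python
from plan import *
p=capture("top")
f=lambda u,z:atz(p,(311+u[0]/5,154+u[1]/5),z)[:2]
C0=f((343,262),.115);print(C0)
for n,u,z in(("post",(272,25),.093),("notchC",(273.5,84),.085),("nL",(247,88),.085),("nR",(301,81),.085),("A",(465,138),.105),("B",(162,222),.105),("C",(388,447),.105)):
    v=f(u,z)-C0;print(n,np.degrees(np.arctan2(v[1],v[0])),np.linalg.norm(v))
cmd(C,.14,164.3);cmd(C,.118,164.3);cmd(C,.102,164.3)
```

```text
[ 0.55707403 -0.10540635]
post 14.091570392517792 0.09384906827237917
notchC 16.77485268411563 0.07500337435988594
nL 23.864092791854503 0.07673330295522991
nR 9.239826325677301 0.07404880155060999
A -42.4417621069971 0.0641793356500218
B 75.81549908670993 0.06335221404854477
C -165.3152053369192 0.06403682693695543
[ 0.5585 -0.1055] 0.14 xyz [-0.6261 -0.1023  0.2445] rot [-0.0001 -0.0001 -0.0012]
[ 0.5585 -0.1055] 0.118 xyz [-0.6262 -0.1023  0.3178] rot [-0.0001 -0.0001 -0.0012]
[ 0.5585 -0.1055] 0.102 xyz [-0.6262 -0.1023  0.3711] rot [-0.0001 -0.0001 -0.0012]
```

The crop shows the notch around (273,84), nearly in line with the post at (272,25), but still about 1.7° (2.3 mm) short. A small corrective nudge will centre it.

Run:
```python
from plan import *
for off,z in((30,.2),(30,.12),(30,.093),(16,.093)): cmd(pusher(74.3,off),z,164.3)
```

```text
[ 0.5418 -0.0541] 0.2 xyz [-0.5255  0.0472  0.0445] rot [-0.0001 -0.0001 -0.0012]
[ 0.5418 -0.0541] 0.12 xyz [-0.5256  0.0473  0.3111] rot [-0.0001 -0.0001 -0.0012]
[ 0.5418 -0.0541] 0.093 xyz [-0.5256  0.0473  0.4011] rot [-0.0001 -0.0001 -0.0012]
[ 0.5553 -0.0578] 0.093 xyz [-0.5723  0.0475  0.4011] rot [-0.0001 -0.0001 -0.0012]
```

send_rows(grip=[1,1,1,1,1,1,1,1,1,1], xyz=[[-0.52,0.047,0],[-0.52,0.047,0],[-0.52,0.047,0],[-0.52,0.047,0],[-0.52,0.047,0.15],[-0.52,0.047,0.3],[-0.52,0.047,0.39],[-0.52,0.047,0.39],[-0.52,0.047,0.395],[-0.52,0.047,0.395]], rotation=[[0,0,0],[0,0,0],[0,0,0],[0,0,0],[0,0,0],[0,0,0],[0,0,0],[0,0,0],[0,0,0],[0,0,0]])

```text
time_s: 8.75
eef_pos: [0.5414, -0.0533, 0.097]
tool_rot: [0.002, 0.138, 0.99, 0.0]
contact_force: [0.8, 0.1, 0.9]
opening: -0.0002
grasp_force: 0.0
```

Run:
```python
from plan import *
cmd(pusher(74.3,17),.093,164.3);cmd(pusher(73.8,16),.093,164.3)
```

```text
[ 0.5543 -0.0576] 0.093 xyz [-0.0451 -0.0019  0.0134] rot [ 0.0004  0.0011 -0.0009]
[ 0.5557 -0.0578] 0.093 xyz [-0.0498 -0.0014  0.0134] rot [ 0.0004  0.0011 -0.0009]
```

send_rows(grip=[1,1,1,1,1,1,1,1], xyz=[[-0.015,0,0.008],[-0.03,0,0.008],[-0.037,0,0.008],[-0.042,0,0.008],[-0.046,0,0.008],[-0.049,0,0.008],[-0.049,0,0.008],[-0.049,0,0.008]], rotation=[[0,0,0],[0,0,0],[0,0,0],[0,0,0],[0,0,0],[0,0,0],[0,0,0],[0,0,0]])

```text
time_s: 9.55
eef_pos: [0.5542, -0.0576, 0.0926]
tool_rot: [-0.0, 0.138, 0.99, -0.0]
contact_force: [-0.0, 0.4, 0.0]
opening: 0.0
grasp_force: 0.0
```

Run:
```python
from plan import *
from meas import zoom
print(r.get_obs()["contact_force"])
cmd(pusher(73.8,16),.093,164.3)
p=capture("scene");print(zoom(p,(250,265),"pics/z5.png",120,100,6))
for a in (10.1,14.1,18.1):
  c=np.radians(a);u=np.array([np.cos(c),np.sin(c)])
  print(a,(proj(p,np.r_[C+.085*u,.085])-[190,215])*6,(proj(p,np.r_[C+.094*u,.093])-[190,215])*6)
```

```text
[-0.0485  0.3646  0.039 ]
[ 0.5557 -0.0578] 0.093 xyz [-0.0051  0.0006 -0.0012] rot [-0.     -0.     -0.0011]
(190, 215)
10.1 [324.8935 472.0399] [318.1367 482.288 ]
14.1 [348.0485 471.3201] [344.202  481.4736]
18.1 [371.2096 469.2969] [370.2722 479.1878]
```

View pics/z5.png

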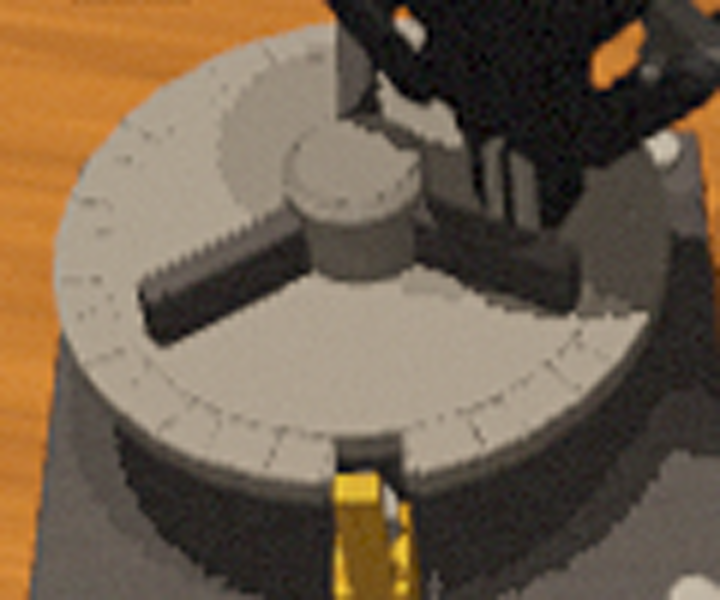

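The scene crop shows the notch between about x=333 and 403 (centre ~369) and the post top at (357,487). Against the projected 14.1°, about 1.6° is left, and the finger isn't touching yet. I'll creep on in small steps.

send_rows(grip=[1,1,1,1], xyz=[[-0.003,0,0],[-0.006,0,0],[-0.006,0,0],[-0.006,0,0]], rotation=[[0,0,0],[0,0,0],[0,0,0],[0,0,0]])

```text
time_s: 10.0
eef_pos: [0.5554, -0.058, 0.0925]
tool_rot: [-0.001, 0.138, 0.99, -0.0]
contact_force: [-2.0, 1.6, 0.8]
opening: -0.0002
grasp_force: 1.1
```

```bash
cat > edge.py <<'E'
from plan import *
# notch bounds in the scene view: dark run along an arc at radius 76 mm on the disc top
p=capture("scene");g=cv2.cvtColor(p["pixels"],cv2.COLOR_RGB2GRAY).astype(np.float32)
for rad in(.073,.075,.077,.079):
    A=np.arange(-5,35,.25);X=np.array([proj(p,np.r_[C+rad*np.array([np.cos(a),np.sin(a)]),.085]) for a in np.radians(A)],np.float32)
    v=cv2.remap(g,X[None,:,0].copy(),X[None,:,1].copy(),cv2.INTER_LINEAR)[0]
    k=A[v<110];print(rad,np.round(np.median(v)),(k.min(),k.max(),(k.min()+k.max())/2) if len(k) else None)
print(r.get_obs()["contact_force"])
E
python3 edge.py
```

```text
0.073 141.0 (np.float64(12.0), np.float64(21.5), np.float64(16.75))
0.075 156.0 (np.float64(10.5), np.float64(23.75), np.float64(17.125))
0.077 161.0 (np.float64(10.75), np.float64(23.75), np.float64(17.25))
0.079 161.0 (np.float64(10.75), np.float64(23.25), np.float64(17.0))
[-1.66332295  0.8624047   0.78468396]
```

send_rows(grip=[1,1,1,1], xyz=[[-0.002,0,0],[-0.004,0,0],[-0.004,0,0],[-0.004,0,0]], rotation=[[0,0,0],[0,0,0],[0,0,0],[0,0,0]])

```text
time_s: 10.45
eef_pos: [0.5571, -0.0584, 0.0925]
tool_rot: [-0.0, 0.138, 0.99, 0.0]
contact_force: [-1.7, 1.8, 0.1]
opening: 0.0003
grasp_force: 1.1
```

```bash
python3 edge.py
```

```text
0.073 143.0 (np.float64(8.75), np.float64(21.25), np.float64(15.0))
0.075 155.0 (np.float64(7.75), np.float64(21.75), np.float64(14.75))
0.077 160.0 (np.float64(8.0), np.float64(21.5), np.float64(14.75))
0.079 159.0 (np.float64(8.75), np.float64(21.25), np.float64(15.0))
[-1.54650811  1.37558219  0.06102124]
```

The notch now reads 14.8° in the scene view, which is about 13–15° after bias, against the pin at 14.1°. Next I'll back off, lift and move over the hub.

send_rows(grip=[1,1,1,1,1,1], xyz=[[0.02,0,0],[0.04,0,0],[0.04,0,-0.08],[0.04,0,-0.16],[0.04,0,-0.2],[0.04,0,-0.2]], rotation=[[0,0,0],[0,0,0],[0,0,0],[0,0,0],[0,0,0],[0,0,0]])

```text
time_s: 11.1
eef_pos: [0.5467, -0.0549, 0.1546]
tool_rot: [0.002, 0.138, 0.99, 0.001]
contact_force: [0.2, -1.2, -0.1]
opening: 0.0002
grasp_force: 0.0
```

```bash
python3 - <<'E'
from plan import *
c=np.array([.559,-.1055])
for z in(.15,.122,.112,.1): cmd(c,z,164.3)
E
python3 edge.py
```

```text
[ 0.559  -0.1055] 0.15 xyz [-0.0856 -0.1509  0.0155] rot [ 0.0006  0.0014 -0.001 ]
[ 0.559  -0.1055] 0.122 xyz [-0.0852 -0.1511  0.1088] rot [ 0.0006  0.0014 -0.001 ]
[ 0.559  -0.1055] 0.112 xyz [-0.085  -0.1511  0.1422] rot [ 0.0006  0.0014 -0.001 ]
[ 0.559  -0.1055] 0.1 xyz [-0.0849 -0.1512  0.1822] rot [ 0.0006  0.0014 -0.001 ]
0.073 144.0 (np.float64(7.5), np.float64(10.0), np.float64(8.75))
0.075 156.0 (np.float64(7.5), np.float64(21.75), np.float64(14.625))
0.077 161.0 (np.float64(8.0), np.float64(21.5), np.float64(14.75))
0.079 160.0 (np.float64(8.75), np.float64(21.25), np.float64(15.0))
[-0.2908305   0.0353406  -0.14266897]
```

send_rows(grip=[1,1,1,1,1,1,1,1], xyz=[[-0.04,-0.075,0],[-0.085,-0.151,0],[-0.085,-0.151,0],[-0.085,-0.151,0.05],[-0.085,-0.151,0.09],[-0.085,-0.151,0.105],[-0.085,-0.151,0.11],[-0.085,-0.151,0.11]], rotation=[[0,0,0],[0,0,0],[0,0,0],[0,0,0],[0,0,0],[0,0,0],[0,0,0],[0,0,0]])

```text
time_s: 11.95
eef_pos: [0.5577, -0.1054, 0.1195]
tool_rot: [-0.0, 0.138, 0.99, -0.0]
contact_force: [-1.0, 0.4, 0.2]
opening: -0.0004
grasp_force: 0.0
```

Run:
```python
from plan import *
cmd(np.array([.559,-.1055]),.105,164.3)
from meas import zoom
p=capture("scene");print(zoom(p,(250,255),"pics/z6.png",120,100,6))
```

```text
[ 0.559  -0.1055] 0.105 xyz [-0.0043  0.0009  0.0482] rot [-0.0001 -0.0001 -0.0009]
(190, 205)
```

View pics/z6.png

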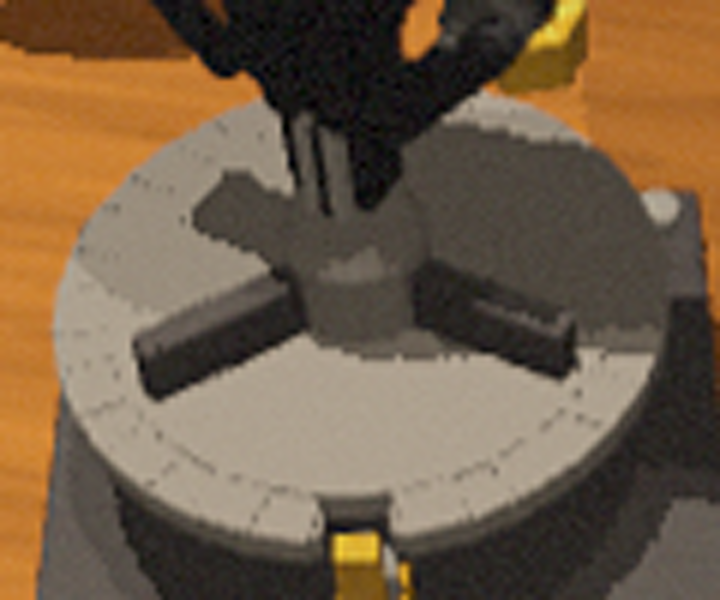

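The crop shows the notch (x≈322–390, centre ~356) in line with the post top (357,548), and the finger over the hub. I'll check how well the finger is centred on the hub.

Run:
```python
from plan import *
p=capture("scene")
f=lambda X:(proj(p,X)-[190,205])*6
for x in(.555,.559,.563): print(x,"hub",f([x,-.1055,.115]),"front edge",f([x+.02,-.1055,.115]),"left",f([x,-.1255,.115]))
t=r.get_obs()["eef_pos"];print("tcp",f(t),"tcp front",f(t+np.array([.011,0,0])))
K=[d["centre"] for d in place_of("plate",p)[:3]];print(K)
```

```text
0.555 hub [346.85808053 201.7434587 ] front edge [326.98471954 255.62337001] left [275.60735548 192.3925217 ]
0.559 hub [342.94278001 212.35847467] front edge [322.9192953  266.64539579] left [271.43768695 202.94299061]
0.563 hub [338.99812748 223.05306875] front edge [318.82281149 277.75162914] left [267.23684732 213.57233143]
tcp [342.03478739 196.95991625] tcp front [331.057649   226.53458356]
[[249.8, 257.5], [418.4, 328.0]]
```

send_rows(grip=[1,1,1,1,1,1,1,1], xyz=[[-0.0075,0.002,0],[-0.0075,0.002,0.01],[-0.0075,0.002,0.016],[-0.0075,0.002,0.021],[-0.0075,0.002,0.026],[-0.0075,0.002,0.031],[-0.0075,0.002,0.036],[-0.0075,0.002,0.036]], rotation=[[0,0,0],[0,0,0],[0,0,0],[0,0,0],[0,0,0],[0,0,0],[0,0,0],[0,0,0]])

```text
time_s: 12.9
eef_pos: [0.5602, -0.1057, 0.1107]
tool_rot: [0.001, 0.138, 0.99, -0.0]
contact_force: [-3.4, 2.5, 9.4]
opening: 0.0
grasp_force: 4.6
```

send_rows(grip=[1,1,1,1,1,1], xyz=[[0,0,0.005],[0,0,0.01],[0,0,0.014],[0,0,0.018],[0,0,0.018],[0,0,0.018]], rotation=[[0,0,0],[0,0,0],[0,0,0],[0,0,0],[0,0,0],[0,0,0]])

```text
time_s: 13.5
eef_pos: [0.5602, -0.1058, 0.1054]
tool_rot: [0.001, 0.138, 0.99, -0.0]
contact_force: [-3.7, 1.2, 10.3]
opening: -0.0002
grasp_force: 5.0
```

Now at 0.1054 and still sliding at 10 N. I'll press the last bit until the force rises.

send_rows(grip=[1,1,1,1,1], xyz=[[0,0,0.004],[0,0,0.007],[0,0,0.007],[0,0,0.007],[0,0,0.007]], rotation=[[0,0,0],[0,0,0],[0,0,0],[0,0,0],[0,0,0]])

```text
time_s: 14.0
eef_pos: [0.5603, -0.1058, 0.1051]
tool_rot: [0.001, 0.138, 0.99, -0.0]
contact_force: [-6.7, 2.7, 18.9]
opening: 0.0002
grasp_force: 9.2
```

The plate bottomed out at 0.105 m with the force rising to 19 N, so it is home. I'll retreat straight up, move clear and check.

send_rows(grip=[1,1,1,1,1,1,1,1,1,1], xyz=[[0,0,0.007],[0,0,-0.02],[0,0,-0.1],[0,0,-0.25],[0,0,-0.38],[0.15,0,-0.38],[0.3,0,-0.38],[0.45,0,-0.38],[0.6,0,-0.38],[0.6,0,-0.38]], rotation=[[0,0,0],[0,0,0],[0,0,0],[0,0,0],[0,0,0],[0,0,0],[0,0,0],[0,0,0],[0,0,0],[0,0,0]])

```text
time_s: 15.0
eef_pos: [0.3814, -0.0564, 0.2148]
tool_rot: [-0.001, 0.138, 0.99, 0.0]
contact_force: [1.4, -0.0, -0.5]
opening: 0.0001
grasp_force: 0.0
```

Run:
```python
from meas import *
P=measure(.01)
for n,p in P.items():
  for l in("hose_end_tall","hose_end_short","brass_nut"):
    print(n,l,[np.round(d["centre"],0) for d in place_of(l,p)[:2]])
p=P["scene"];zoom(p,(250,265),"pics/z7.png",120,100,6)
```

```text
hub_top scene [ 0.5682 -0.1073  0.105 ] 0.63
hub_top top [ 0.5552 -0.1033  0.105 ] 0.63
  tri [ 0.5587 -0.1076  0.0942]
notch scene [ 0.6297 -0.0855  0.07  ] 0.57
notch top [ 0.6373 -0.0892  0.07  ] 0.75
  tri [ 0.6346 -0.0861  0.0768]
rib scene [ 0.5137 -0.1119  0.095 ] 0.69
rib top [ 0.5185 -0.1149  0.095 ] 0.72
  tri [ 0.5173 -0.1126  0.0987]
plate scene [ 0.5612 -0.103   0.065 ] 0.97
plate top [ 0.5582 -0.1002  0.065 ] 0.65
  tri [ 0.5592 -0.102   0.0627]
scene hose_end_tall []
scene hose_end_short [array([160., 276.])]
scene brass_nut [array([278., 213.])]
top hose_end_tall [array([285., 250.])]
top hose_end_short [array([469., 216.])]
top brass_nut [array([469., 216.])]
```

View pics/z7.png

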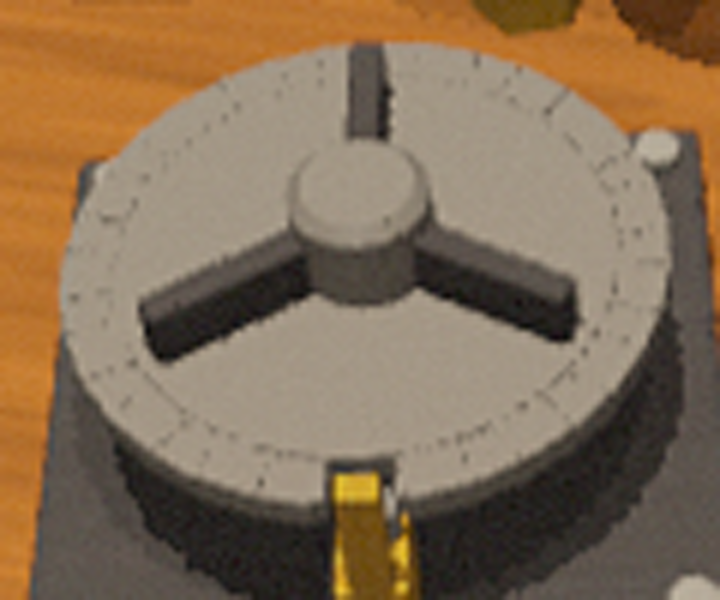

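The plate sits lower and level. The pin shows in the notch at about (388,495), beside the post, and the hose ends and nut haven't moved.

```bash
python3 -c "
from cell import r
print(r.finish_job())"
```

```text
the job is handed in; nothing more can be done
None
```

I turned the index plate until its notch stood over the pin, pressed it fully home, moved the arm clear and handed the job in at about 15 s; the final picture shows the plate level with the pin in the notch, and the hose ends and nut where they were.

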